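Shut and clip the barrel-loaf tin

TASK

The empty barrel-loaf tin on the board is to be put away shut. Push its standing lid gently over until it is fully down on the lower half, then push the wire clip on its front up and over until it is fully home against the lid. Do it all by pushing with the fingers: leave the tin standing where it is, without lifting it or shoving it along the board, and leave the other things alone.

Things in the scene. Friction and masses are not known exactly. Their poses are not given: they have to be found in the camera images.
- tin: the open barrel-loaf tin: ribbed tinplate barrel on its side, 240 mm long, 90 mm diameter, split lengthwise into lower half and hinged lid; loose on an 18 mm wooden board, on two strap feet 120 mm wide; 1 to 1.5 kg, slides if pushed sideways with over 4 N. Origin: on the board under the barrel's axis, mid-length. Axes: z up, y along the barrel, x from clip side to hinge side. Axis and seam at z = 66 mm
- hinge_mid (a point): middle of the lid's hinge line, which runs along the tin's y at x = +48 mm, z = 66 mm in the tin's frame
- lid (a joint): angle of the lid (upper half barrel, outer radius 46 mm, 0.17 kg) about the hinge line, rad: 0 = shut on the lower half, about 1.57 = standing open, 1.85 = its stop. The hinge is stiff (0.10 N m): the lid stays at any angle where it is left, so it has to be pushed all the way down
- lid_rim (a point): middle of the lid's free edge, 96 mm from the hinge line; a 6 mm flange runs along this edge. Lid open: it is near the top, and the lid's rounded outside faces the hinge side. Lid shut: it lies at x = -48 mm, z = 67 mm in the tin's frame, the rounded outside up
- clip_pivot (a point): middle of the wire clip's pivot line on the tin's front, along the tin's y at x = -54 mm, z = 56 mm in the tin's frame
- clip (a joint): angle of the wire clip about its pivot line, rad: 0 = home over the lid's keeper tab, where it points up and leans 0.14 rad from vertical towards the lid; grows as the clip leans out, away from the lid; 1.5 = its stop. Turns stiffly (0.03 N m) and stays where it is left
- clip_tab (a point): middle of the clip's thumb tab, 54 mm from the pivot line, at mid-length of the barrel. The clip is a wire bow 56 mm wide, crossbar 46 mm from the pivot; the tab (26 mm wide, 20 mm tall, 2 mm thick) stands on the crossbar. The lid's keeper tab (30 mm wide) lies below the thumb tab: lid shut, its top is 99 mm above the tin's origin and it reaches out to x = -53 mm in the tin's frame
- palette_knife: bystander: palette knife lying on the far part of the board, 290 mm long, 26 mm wide, 16 mm high, dark wooden handle and steel blade; origin under its middle
- pastry_brush: bystander: pastry brush lying on the near part of the board, 210 mm long, 42 mm wide, 20 mm high; origin under its middle
- tartlet_tin: bystander: small fluted tartlet tin on the board, 66 mm across, 18 mm high; origin under its centre
- pudding_tin: bystander: upright lidded pudding tin with a wire handle on its lid, standing on the table to the left of the board, 100 mm across, 144 mm high with the handle; origin under its centre
- dough_scraper: bystander: dough scraper (steel plate with a wooden grip) lying on the table to the left of the board, 114 mm by 85 mm, 24 mm high; origin under its middle
- enamel_mug: bystander: white mug on the table to the right of the board, 80 mm across, 80 mm high; origin under its centre
- flour_shaker: bystander: steel flour shaker on the table to the right of the board, 68 mm across, 116 mm high; origin under its centre
- shut_tin: bystander: a second barrel tin of the same make, already shut and clipped, standing on the table far to the right; origin between its feet

How it is judged (in metres and radians):
On the way, in this order (a step that is already met when the one before it is completed fails the run):
1. the lid is fully down while the clip is still off (value of joint lid below 0.03 rad and value of joint clip above 0.3 rad), for 0.2 s.
2. the clip is home with the lid down (value of joint lid below 0.03 rad and value of joint clip below 0.06 rad), for 0.2 s.
At the end, for the whole second after the job is handed in: The lid is down (under 0.03 rad), the clip home (under 0.06 rad), and the tin stands upright and at rest on its feet on the board, within 40 mm of where it stood (all of step 2 and angle between tin's own z axis and vertical below 0.06 rad and distance of tin from where it was at the start of the episode below 0.04 m and linear speed of tin below 0.01 m/s and height (world z) of tin between 0.014 and 0.022 m); the robot touches nothing.
It fails at once if the tin is lifted or tipped up (height (world z) of tin above 0.03 m or angle between tin's own z axis and vertical above 0.2 rad).
It fails at once if the tin is shoved more than 40 mm along the board (distance of tin from where it was at the start of the episode above 0.04 m).
It fails at once if the fingers press the thin tin with more than 40 N (contact force between the fingers and tin above 40 N).
It fails at once if another thing is moved by more than 30 mm (distance of any of palette_knife, pastry_brush, tartlet_tin, pudding_tin, dough_scraper, enamel_mug, flour_shaker, shut_tin from where it was at the start of the episode above 0.03 m).
It also fails if it takes over 48 s, if anything falls off the work surface, if the arm or the gripper's body presses on something with over 40 N, if the wrist force passes 120 N, or if a joint passes its speed limit or range.

ROBOT

A 6-joint arm with a two-finger parallel gripper is mounted at the origin on the work surface. World frame = base frame: x ahead of the robot, y to its left, z up, the work surface at z = 0. Lengths are in mm, angles in rad, forces in N, time in s.
With the tool pointing down it reaches from about 350 to 975 mm from the base axis. Payload 4.9 kg.
Tool frame: the origin (TCP) lies midway between the tips of the shut fingers; the grasp point (between the pads) lies manip.grasp_offset behind it (manip.grasp_offset is the distance from the TCP to the grasp point, in mm); z points along the fingers, x is the direction in which the jaws open and shut, and the axes are right-handed (so a half turn about z gives the same grasp; the last joint's range is limited). The gripper opens to 85 mm and grips with 20 to 120 N. Pads are 22 mm wide; open, the fingers measure 114 mm over their backs; the gripper's body (76 mm by 85 mm) begins 54 mm behind the grasp point. The pads swing forward as they close: fully open they stand 13 mm farther back than shut.
Start: joints at [-1.466, 0.053, 1.613, -0, 1.476, -0.119], TCP at [138.706, -609.395, 231.304] pointing down, gripper open.
Joint ranges: [-3.01, 3.01], [-1.01, 2.22], [0.06, 2.58], [-1.02, 4.17], [0.09, 2.62], [-3.14, 3.14]. Speed limits (rad/s): [2.57, 2.57, 3.14, 3.14, 3.14, 3.14].

INTERFACE

Orientations are given as a unit quaternion [x, y, z, w].
In Python, from cell import manip gives the robot as it stands. Calls block until the motion is done:
- manip.move_ptp(position, orientation): joint-space move of the TCP to a pose.
- manip.movel(position, feed=150, rotation=None): straight line of the TCP; rotation=None keeps the orientation; feed is the mean speed in mm/s.
- manip.set_joints(angles): joint-space move.
- manip.set_gripper(opening, f_grip=None): finger opening in mm; f_grip is the grip in N (None keeps the last); returns when the fingers have stopped.
- manip.sleep(seconds).
- manip.solve_ik(position, orientation): joint angles nearest the present ones, or None.
- manip.state(): the state.
- manip.read_camera(name): name is "side" or "top"; returns a dict with "img" (384x512x3 uint8, blue, green, red), "K" (3x3 intrinsics, pixels), "position" and "attitude" of the camera in the world. Camera axes: x right, y down, z forward; pixel columns grow to the right and rows downward; lengths in mm; the calibration is good to about 2 mm. A picture is of the moment at which its call begins. There is no depth.
A pose or a line that the arm cannot do raises manip.IKError and nothing moves.
- manip.hand_in(): hands the job in, once; it reports no verdict.
Trained networks look in a picture, given as the dict that the camera call returned (one of the last four; its "shot" number tells which), for a name from the list of things; names that differ only in an ending like _2 or _b are one class to them, and where a whole thing is asked for, a point or a joint stands for the part that bears it (a point fixed in the world has none). Each returns a list of dicts, best first, with "p" (0 to 1); they miss things now and then, are a little off and sometimes report something else, mostly with a low value. They report only what shows in the picture. A call takes as long as a camera call.
- manip.trace(picture, label): "region" (384x512 bool, what is visible of it) and "rect" ([left, top, right, bottom] in pixels, round what is visible of it).
The state is a dict: "clock": time; "joint_positions": joint angles; "dq": joint speeds; "tau": joint torques, N m; "tcp_pos": TCP position; "tool_rot": TCP orientation; "ft_force": force on the tool from outside, world axes, zero at the start; "wrist_torque": the same for the moment, N m; "width": finger opening in mm.
Only numpy, scipy, OpenCV 4.12 (cv2) and the standard library are available. Lean on these libraries where they do the work, as an engineer would, in place of code of your own. Each camera call takes 0.05 s, during which the arm holds its last target.

## Working session

There is one attempt and no reset: what is moved stays moved. The work goes in short steps, each a Python script; the robot and the scene stay as the last script left them, time stands still between calls to the robot, and variables do not carry over. Pictures are saved under pics/ and viewed, and the job is handed in when it is done.

```bash
ls; mkdir -p pics
python3 - <<'E'
from cell import manip
import cv2
print(manip.state(), manip.grasp_offset)
for n in("side","top"):
    p=manip.read_camera(n); cv2.imwrite(f"pics/{n}0.png",p["img"]); print(n,p["K"],p["position"],p["attitude"])
    for l in("tin","lid","clip","lid_rim","clip_tab"):
        for d in manip.trace(p,l)[:2]: print(l,d["p"],d["rect"])
E
```

```text
pics
{'clock': 0.0, 'joint_positions': array([-1.46601739e+00,  5.33694496e-02,  1.61429526e+00,  3.67233667e-05,
        1.47601567e+00, -1.19012014e-01]), 'dq': array([ 7.52750768e-04, -3.82387346e-04, -9.21005158e-04, -3.31976419e-04,
       -4.20286471e-05, -8.01779648e-04]), 'tau': array([-4.08384412e-04, -3.93682337e+01, -3.70180070e+01, -9.47489843e-05,
        6.95703246e-03, -3.24923597e-06]), 'tcp_pos': array([ 138.64186047, -608.78592034,  230.05446922]), 'tool_rot': array([ 7.81640221e-01, -6.23728687e-01, -7.19837359e-04, -7.56190611e-04]), 'ft_force': array([-0.22095276, -0.93373854, -0.55619544]), 'wrist_torque': array([0.00748052, 0.069194  , 0.01122329]), 'width': 85.47314022020927} 18.700000000000003
side [[499.53956557   0.         259.09608777]
 [  0.         499.53956557 195.96836043]
 [  0.           0.           1.        ]] [   2.11582495  926.35511082 1234.86609042] [-0.22348208  0.89385152 -0.37475245  0.10317854]
tin 0.69 [311.9, 155.0, 346.5, 185.7]
tin 0.64 [205.5, 164.6, 283.6, 251.1]
lid 0.84 [205.7, 161.8, 257.5, 233.8]
clip 0.41 [278.1, 130.1, 297.0, 161.0]
lid_rim 0.71 [207.7, 161.9, 254.5, 229.9]
lid_rim 0.44 [315.4, 157.5, 348.3, 186.5]
top [[380.7372722    0.         252.60136814]
 [  0.         380.7372722  188.76984202]
 [  0.           0.           1.        ]] [ 320.13762407  -71.778381   1385.70457292] [ 0.7109528  -0.69651207  0.06999849 -0.06721052]
tin 0.69 [200.3, 156.7, 274.1, 219.8]
lid 0.69 [197.0, 155.3, 272.3, 176.6]
lid_rim 0.82 [200.7, 156.2, 272.6, 178.2]
```

Run:
```python
import cv2
a=cv2.imread("pics/side0.png");b=cv2.imread("pics/top0.png")
cv2.imwrite("pics/s1.png",cv2.resize(a[120:280,160:370],None,fx=3.75,fy=3.75,interpolation=cv2.INTER_CUBIC))
cv2.imwrite("pics/t1.png",cv2.resize(b[120:260,160:320],None,fx=4.25,fy=4.25,interpolation=cv2.INTER_CUBIC))
```

```text
(no output)
```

View pics/side0.png

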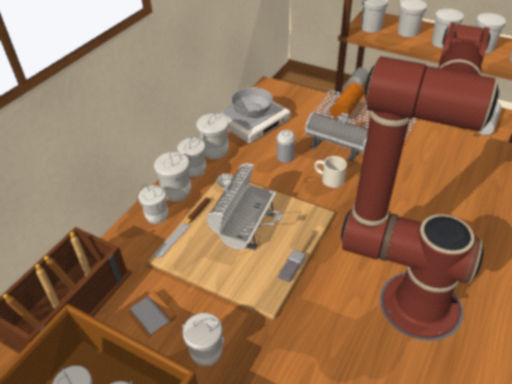

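View pics/top0.png

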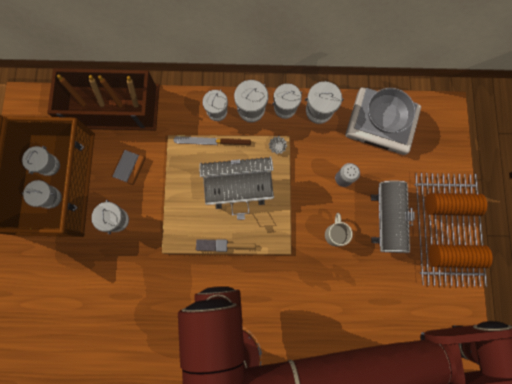

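View pics/s1.png

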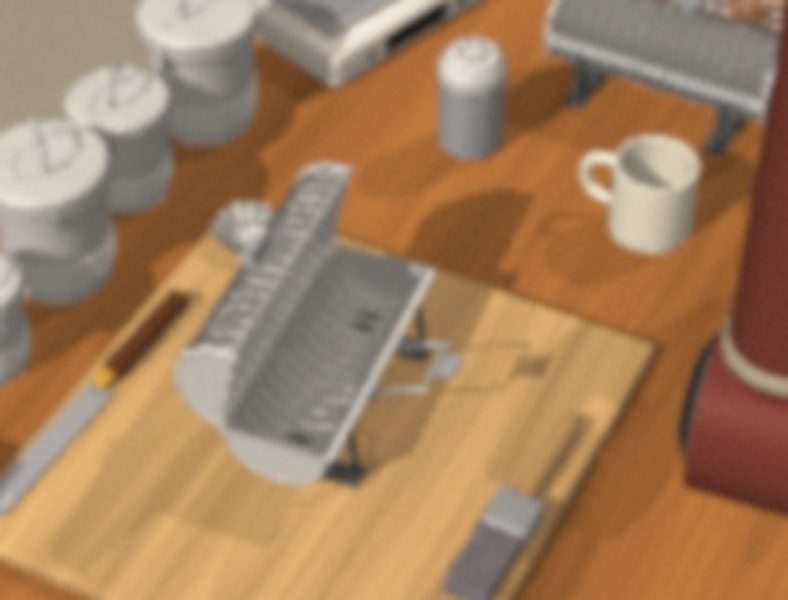

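View pics/t1.png

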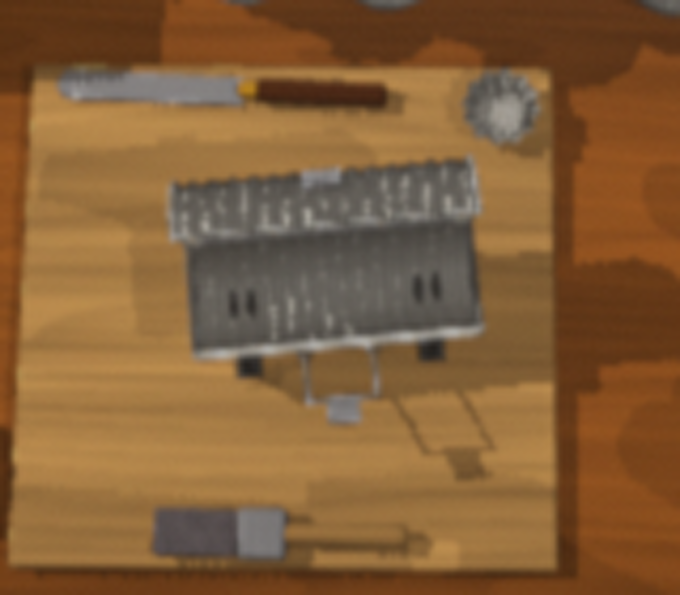

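```bash
cat > h.py <<'E'
import numpy as np
from scipy.spatial.transform import Rotation as R
def ray(p,uv):
    d=np.linalg.inv(p["K"])@[uv[0],uv[1],1.]; d=R.from_quat(p["attitude"]).apply(d); return np.array(p["position"]),d/np.linalg.norm(d)
def plane(p,uv,z):
    o,d=ray(p,uv); return o+d*(z-o[2])/d[2]
def tri(a,ua,b,ub):
    o1,d1=ray(a,ua);o2,d2=ray(b,ub)
    s=np.linalg.lstsq(np.c_[d1,-d2],o2-o1,rcond=None)[0]
    x,y=o1+s[0]*d1,o2+s[1]*d2; return (x+y)/2,np.linalg.norm(x-y)
def proj(p,X):
    c=R.from_quat(p["attitude"]).inv().apply(np.atleast_2d(X)-p["position"]); q=c@p["K"].T; return q[:,:2]/q[:,2:]
E
python3 - <<'E'
from cell import manip
from h import *
np.set_printoptions(precision=1,suppress=True)
s=manip.read_camera("side");t=manip.read_camera("top")
S=lambda u,v:(u/3.75+160-.4,v/3.75+120-.4)
T=lambda u,v:(u/4.25+160-.4,v/4.25+120-.4)
for n,a,b in[("rimL",S(335,455),T(193,355)),("rimR",S(432,270),T(483,327)),("tab",S(445,365),T(344,409)),("lidR",S(348,168),T(472,160)),("lidL",S(183,352),T(172,186))]:
    print(n,*tri(s,a,t,b),plane(s,a,84),plane(t,b,84))
E
```

```text
rimL [518.2  87.3  89. ] 7.002306336241197 [516.9  82.9  84. ] [522.4  89.1  84. ]
rimR [ 549.2 -147.3   81.1] 3.513255761113792 [ 546.1 -144.9   84. ] [ 550.4 -146.6   84. ]
tab [478.5 -35.4  97.5] 1.319049736901684 [483.5 -47.   84. ] [480.8 -34.8  84. ]
lidR [ 645.5 -136.9  177.6] 38.99475795575936 [ 679.7 -232.    84. ] [ 691.6 -136.1   84. ]
lidL [643.  101.7 160.7] 1.1831980470167993 [688.1  42.7  84. ] [663.8 112.8  84. ]
```

```bash
cat >> h.py <<'E'
import cv2
def Rz(a): return R.from_euler('z',a).as_matrix()
def tinpts(x,y,yaw): 
    M=Rz(yaw); return lambda P: np.atleast_2d(P)@M.T+[x,y,18]
def model(lid,clip):
    L={}
    L['seamF']=[[-48,-120,66],[-48,120,66]];L['seamB']=[[48,-120,66],[48,120,66]]
    a=np.linspace(np.pi,2*np.pi,20)
    for y in(-120,120):
        L['low%d'%y]=np.c_[45*np.cos(a),0*a+y,66+45*np.sin(a)]
        b=np.linspace(0,np.pi,20); q=np.c_[46*np.cos(b)-48,0*b+y,46*np.sin(b)]
        c,s=np.cos(lid),np.sin(lid)
        L['lid%d'%y]=np.c_[48+q[:,0]*c+q[:,2]*s,q[:,1],66-q[:,0]*s+q[:,2]*c]
    r=[48-96*np.cos(lid),66+96*np.sin(lid)]
    L['rim']=[[r[0],-120,r[1]],[r[0],120,r[1]]]
    g=clip-.14
    P=lambda d,y:[-54-d*np.sin(g),y,56+d*np.cos(g)]
    L['bow']=[P(0,-28),P(46,-28),P(46,28),P(0,28)]
    L['tab']=[P(46,-13),P(64,-13),P(64,13),P(46,13)]
    L['feet']=[[-60,-80,0],[60,-80,0],[60,80,0],[-60,80,0],[-60,-80,0]]
    return L
def overlay(p,pose,lid,clip,crop,f,name):
    x0,y0,x1,y1=crop
    im=cv2.resize(p["img"][y0:y1,x0:x1],None,fx=f,fy=f,interpolation=cv2.INTER_CUBIC)
    W=tinpts(*pose)
    for k,v in model(lid,clip).items():
        u=((proj(p,W(np.array(v,float)))-[x0,y0]+.5)*f).round().astype(int)
        cv2.polylines(im,[u.reshape(-1,1,2)],False,(0,0,255) if k[0]!='l' else (0,200,0),1)
    cv2.imwrite(name,im)
E
python3 - <<'E'
from cell import manip
from h import *
s=manip.read_camera("side");t=manip.read_camera("top")
overlay(s,(582,-24,.125),1.57,1.3,(190,140,310,260),5,"pics/os1.png")
overlay(t,(582,-24,.125),1.57,1.3,(180,140,300,230),6,"pics/ot1.png")
E
```

```text
(no output)
```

View pics/os1.png

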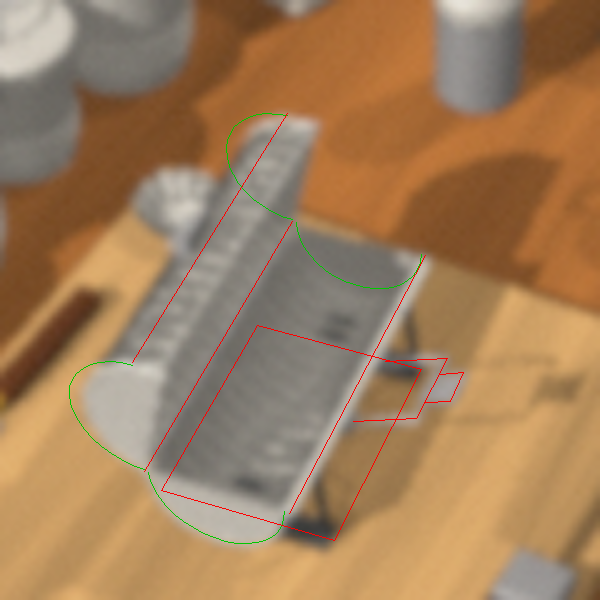

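View pics/ot1.png

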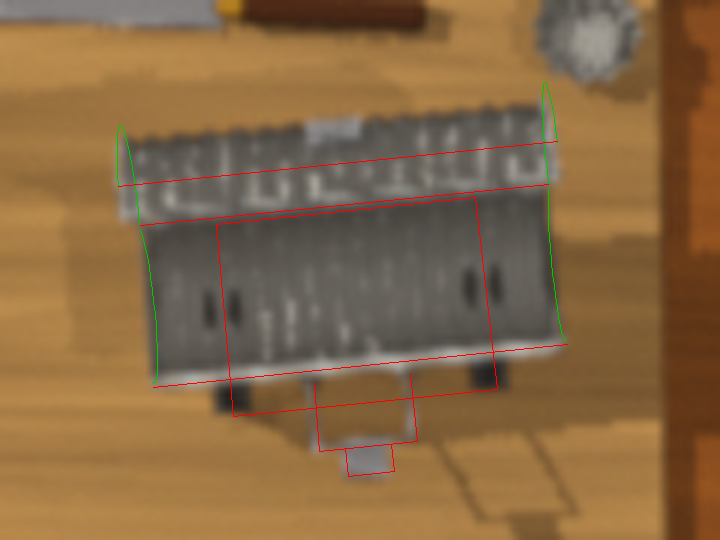

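Run:
```python
from cell import manip
from h import *
s=manip.read_camera("side");t=manip.read_camera("top")
P=(585,-23,.115)
overlay(s,P,1.3,1.25,(190,140,310,260),5,"pics/os2.png")
overlay(t,P,1.3,1.25,(180,140,300,230),6,"pics/ot2.png")
```

```text
(no output)
```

View pics/os2.png

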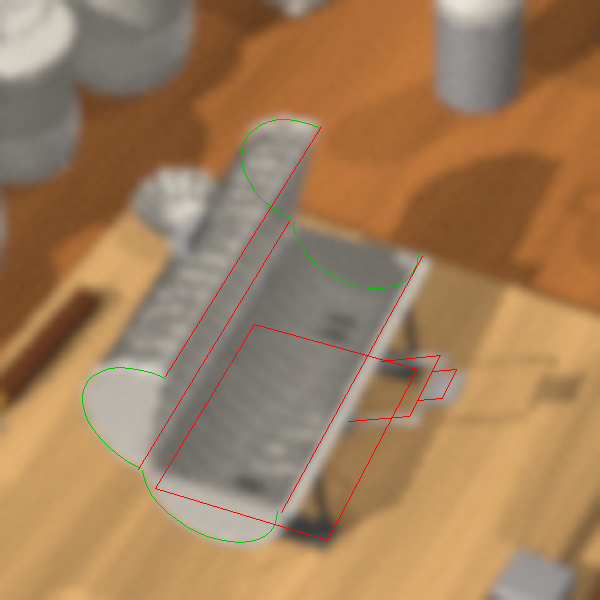

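View pics/ot2.png

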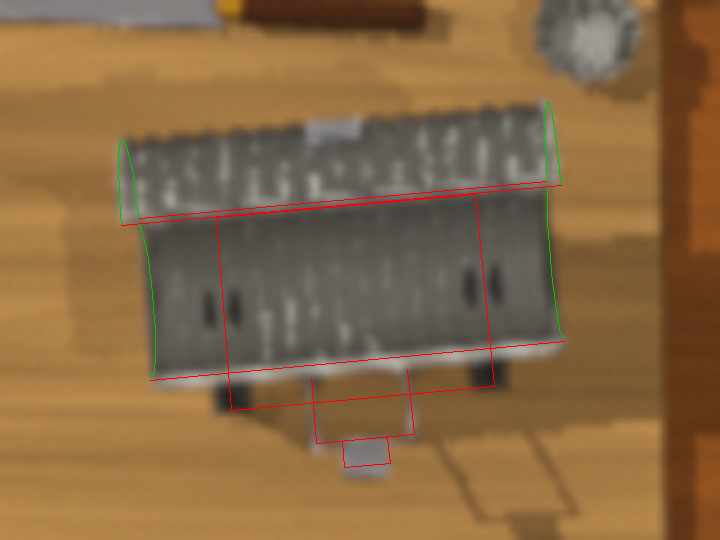

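```bash
cat >> h.py <<'E'
POSE=(583.5,-23.5,.11)
def wp(x,z,y=0): return tinpts(*POSE)([[x,y,z]])[0]
def quat(tilt=0,s=1):
    # tool z leaning towards +x(tin) by tilt from straight down; tool x along +-y tin
    Z=np.array([np.sin(tilt),0,-np.cos(tilt)]);X=np.array([0,s*1.,0]);Y=np.cross(Z,X)
    return R.from_matrix(Rz(POSE[2])@np.c_[X,Y,Z]).as_quat()
E
python3 - <<'E'
from cell import manip
from h import *
np.set_printoptions(precision=2,suppress=True)
for s in(1,-1):
    print(manip.solve_ik(wp(110,302),quat(0,s)),manip.solve_ik(wp(95,140),quat(0,s)))
    for t in(.5,.8): print(t,[manip.solve_ik(wp(*q),quat(t,s)) for q in((-150,120),(-105,65),(-50,110))])
E
```

```text
[-0.12  0.18  1.33 -0.    1.63 -1.8 ] [-0.13  0.23  1.55 -0.    1.37 -1.81]
0.5 [array([-0.42, -0.78,  2.45,  0.29,  1.05, -2.2 ]), array([-0.36, -0.51,  2.4 ,  0.3 ,  0.82, -2.19]), array([-0.29, -0.4 ,  2.24,  0.25,  0.85, -2.1 ])]
0.8 [None, None, array([-0.37, -0.54,  2.43,  0.62,  0.61, -2.45])]
[-0.12  0.18  1.33 -0.    1.63  1.34] [-0.13  0.23  1.55 -0.    1.37  1.33]
0.5 [array([-0.42, -0.78,  2.45,  0.29,  1.05,  0.95]), array([-0.36, -0.51,  2.4 ,  0.3 ,  0.82,  0.95]), array([-0.29, -0.4 ,  2.24,  0.25,  0.85,  1.04])]
0.8 [None, None, array([-0.37, -0.54,  2.43,  0.62,  0.61,  0.69])]
```

Run:
```python
from cell import manip
from h import *
np.set_printoptions(precision=2,suppress=True)
p=manip.state()["tcp_pos"]
manip.movel([p[0],p[1],320],feed=250)
manip.set_gripper(50)
manip.move_ptp(wp(112,302),quat(0,-1))
manip.movel(wp(112,142),feed=120)
st=manip.state();print(st["clock"],st["tcp_pos"],wp(112,142),st["ft_force"],st["width"])
s=manip.read_camera("side");t=manip.read_camera("top")
overlay(s,POSE,1.3,1.32,(190,140,310,260),5,"pics/os3.png")
overlay(t,POSE,1.3,1.32,(180,140,300,230),6,"pics/ot3.png")
```

```text
6.2083 [695.53 -11.28 161.35] [694.82 -11.2  160.  ] [ 0.45 -0.47  0.05] 50.07426559508379
```

View pics/os3.png

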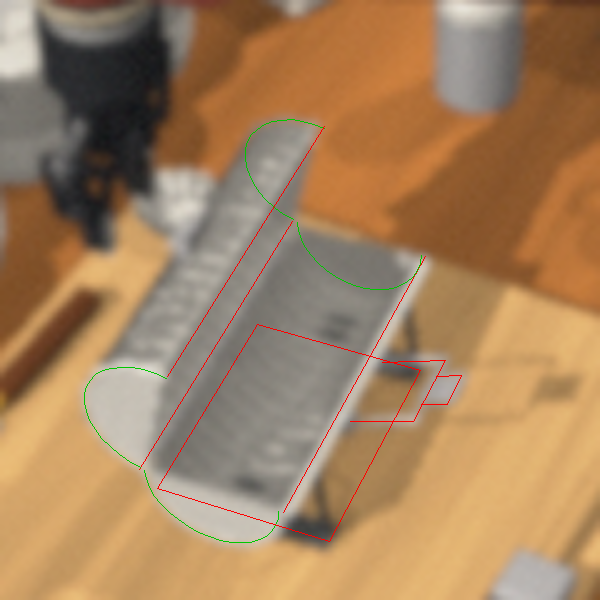

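View pics/ot3.png

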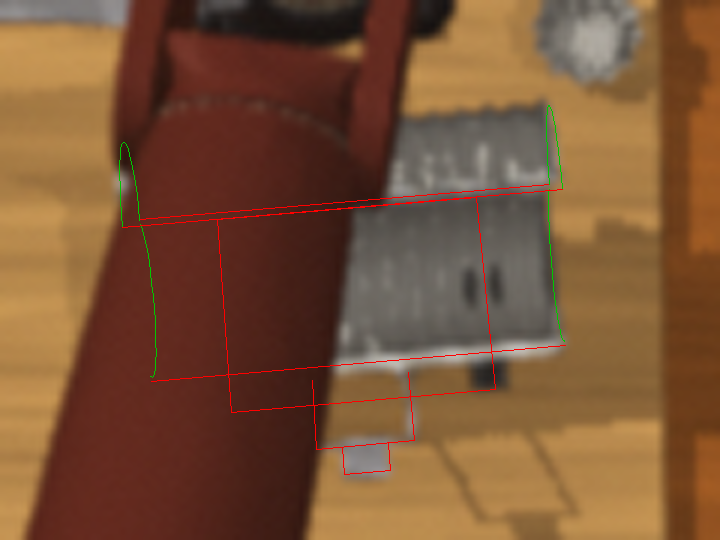

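Run:
```python
from cell import manip
from h import *
np.set_printoptions(precision=1,suppress=True)
def tip(th,k):
    a=np.pi/4+(1-th/1.3)*np.pi/4
    C=np.array([48,66])+48*np.array([-np.cos(th),np.sin(th)])
    c=C+46*np.array([np.cos(a),np.sin(a)])
    return c+[11*th/1.3,0]
for th in [1.3,1.2,1.1,1,.9,.8,.7,.6,.5,.4,.3,.22]:
    x,z=tip(th,0)
    if th==1.3: manip.movel(wp(x+8,z),feed=60)
    manip.movel(wp(x,z),feed=60)
    st=manip.state();f=st["ft_force"];print(th,round(st["clock"],1),(x,z),f)
    if np.linalg.norm(f)>12: break
s=manip.read_camera("side")
overlay(s,POSE,th,1.32,(190,140,310,260),5,"pics/os4.png")
```

```text
1.3 7.2 (np.float64(78.686968160601), np.float64(144.77770483460645)) [-0.7  0.   0.5]
1.2 7.4 (np.float64(71.26431621804241), np.float64(145.16937054229751)) [-0.   0.3  0.4]
1.1 7.7 (np.float64(63.90414662017758), np.float64(144.9883933909652)) [0.5 1.3 5.6]
1 8.0 (np.float64(56.65800612950092), np.float64(144.24786510188721)) [-0.6 -0.3  8.6]
0.9 8.3 (np.float64(49.57564559056493), np.float64(142.96563018798577)) [-0.9  1.9 10.6]
0.8 8.5 (np.float64(42.70457463458018), np.float64(141.16406954322474)) [-3.5  1.9 16.1]
```

View pics/os4.png

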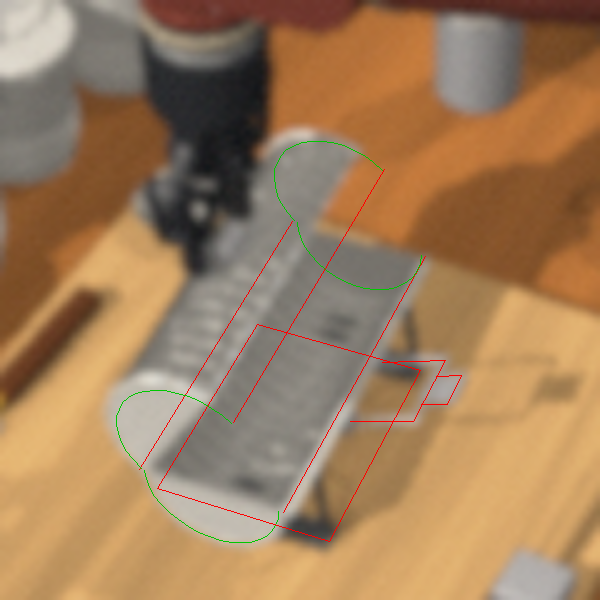

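Run:
```python
from cell import manip
from h import *
np.set_printoptions(precision=1,suppress=True)
st=manip.state();print(st["clock"],st["ft_force"],st["tcp_pos"],wp(42.7,141.2))
print(tinpts(*POSE)([[0,0,0]]), (st["tcp_pos"]-np.array([POSE[0],POSE[1],18]))@Rz(POSE[2]))
s=manip.read_camera("side")
overlay(s,POSE,1.05,1.32,(190,140,310,260),5,"pics/os5.png")
im=cv2.imread("pics/os5.png")
for y in(-32,32):
    for x in (31.7,53.7):
        u=(proj(s,wp(x,141.2,y))[0]-[190,140]+.5)*5; cv2.circle(im,tuple(int(v) for v in u),4,(255,0,0),2)
cv2.imwrite("pics/os5.png",im)
```

```text
8.575 [-3.3  1.4 15.4] [627.7 -18.9 163.9] [625.9 -18.8 159.2]
[[583.5 -23.5  18. ]] [ 44.4  -0.2 145.9]
```

View pics/os5.png

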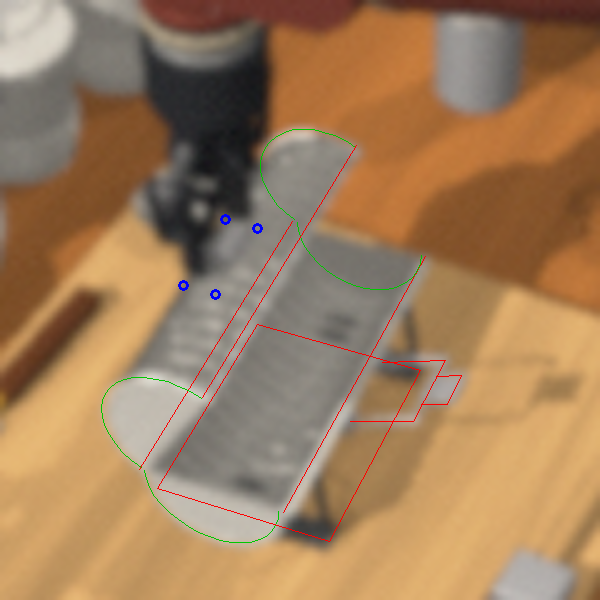

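Run:
```python
from cell import manip
from h import *
np.set_printoptions(precision=1,suppress=True)
def tip(th):
    a=.25+(1.1-th)*1.0
    C=np.array([48,66])+48*np.array([-np.cos(th),np.sin(th)])
    c=C+46*np.array([np.cos(a),np.sin(a)])
    return c+[11,-5]
manip.movel(wp(50,165),feed=100)
manip.movel(wp(100,160),feed=150)
manip.movel(wp(100,tip(1.1)[1]),feed=100)
print(manip.state()["ft_force"])
for th in [1.15,1.05,.95,.85,.75,.65]:
    x,z=tip(th)
    manip.movel(wp(x,z),feed=50)
    st=manip.state();f=st["ft_force"];print(th,round(st["clock"],1),np.array([x,z]),(st["tcp_pos"]-np.array([POSE[0],POSE[1],18]))@Rz(POSE[2]),f)
    if np.linalg.norm(f)>8: break
s=manip.read_camera("side")
overlay(s,POSE,th,1.32,(190,140,310,260),5,"pics/os6.png")
```

```text
[ 0.5 -0.2  0.3]
1.15 10.6 [ 84.5 114. ] [ 84.3  -0.  114.3] [ 0.7 -0.2 -0.5]
1.05 10.8 [ 79.1 116.2] [ 79.1  -0.  116.6] [-0.3  0.5 -0.5]
0.95 11.1 [ 73.4 118. ] [ 73.3  -0.  118.1] [-0.4  0.5  0.7]
0.85 11.4 [ 67.7 119.1] [ 67.4  -0.  119.3] [0.2 0.3 0.5]
0.75 11.6 [ 61.8 119.7] [ 61.5  -0.  119.9] [-0.2 -0.2  0.8]
0.65 11.9 [ 56.  119.7] [ 55.6  -0.  119.7] [ 0.  -0.4  0.4]
```

View pics/os6.png

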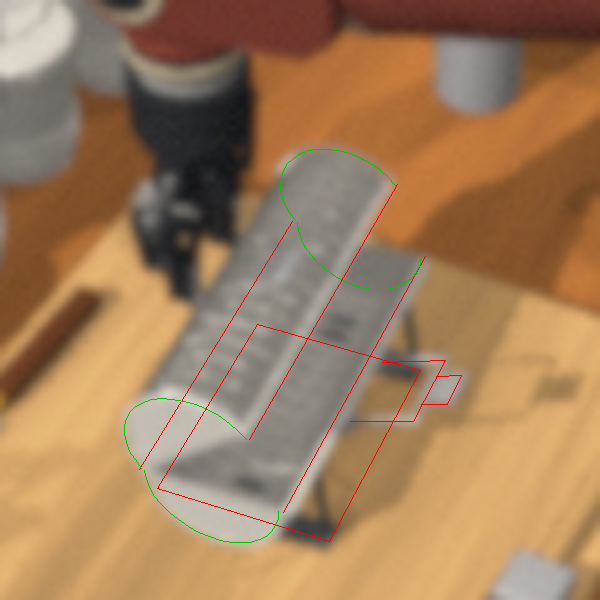

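Run:
```python
from cell import manip
from h import *
np.set_printoptions(precision=1,suppress=True)
def tip(th):
    a=.25+(1.1-th)*1.0
    C=np.array([48,66])+48*np.array([-np.cos(th),np.sin(th)])
    c=C+46*np.array([np.cos(a),np.sin(a)])
    return c+[11,-5]
for th in [.55,.45,.35,.25,.15,.08]:
    x,z=tip(th)
    manip.movel(wp(x,z),feed=50)
    st=manip.state();f=st["ft_force"];print(th,round(st["clock"],1),np.array([x,z]),(st["tcp_pos"]-np.array([POSE[0],POSE[1],18]))@Rz(POSE[2]),f)
    if np.linalg.norm(f)>8: break
s=manip.read_camera("side")
overlay(s,POSE,th,1.32,(190,140,310,260),5,"pics/os7.png")
```

```text
0.55 12.2 [ 50.1 119.1] [ 49.7   0.  118.9] [ 0.  -1.3  0.7]
0.45 12.5 [ 44.4 117.9] [ 43.8   0.  117.7] [-0.2 -0.5  0.5]
0.35 12.8 [ 38.8 116.2] [ 38.3   0.  115.8] [-0.2  0.4 -0.2]
0.25 13.0 [ 33.4 113.9] [ 32.8   0.1 113.4] [ 0.1 -0.  -0.4]
0.15 13.3 [ 28.2 111. ] [ 27.6   0.1 110.5] [-0.8  0.1  0.4]
0.08 13.5 [ 24.8 108.8] [ 24.4   0.  108.4] [-0.6 -0.  -0. ]
```

View pics/os7.png

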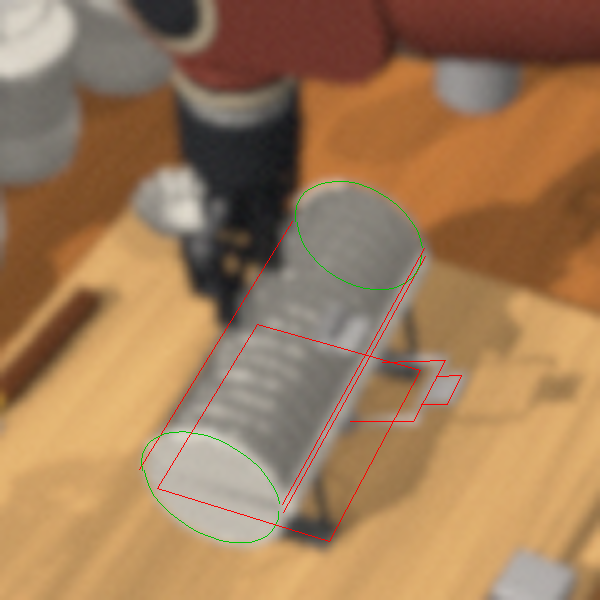

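Run:
```python
from cell import manip
from h import *
np.set_printoptions(precision=1,suppress=True)
manip.movel(wp(26,128),feed=100)
manip.movel(wp(-20,124),feed=100)
f0=manip.state()["ft_force"];print(f0)
z=118
while z>92:
    manip.movel(wp(-20,z),feed=40)
    st=manip.state();f=st["ft_force"]-f0
    if f[2]>1: print(z,round(st["clock"],1),(st["tcp_pos"]-np.array([POSE[0],POSE[1],18]))@Rz(POSE[2]),f)
    if f[2]>14: break
    z-=1.5
manip.sleep(.3);print(manip.state()["ft_force"])
s=manip.read_camera("side")
overlay(s,POSE,0,1.32,(190,140,310,260),5,"pics/os8.png")
```

```text
[ 0.6 -0.  -0.2]
107.5 16.6 [-20.    0.  107.4] [-2.7 -0.7  2.4]
106.0 16.8 [-20.3  -0.  106.6] [-6.6 -0.2  6.5]
104.5 17.1 [-20.3  -0.  106.4] [-10.1  -0.7  12. ]
103.0 17.3 [-20.2  -0.1 106.3] [-13.5   0.5  18.1]
[-14.   -0.1  18. ]
```

View pics/os8.png

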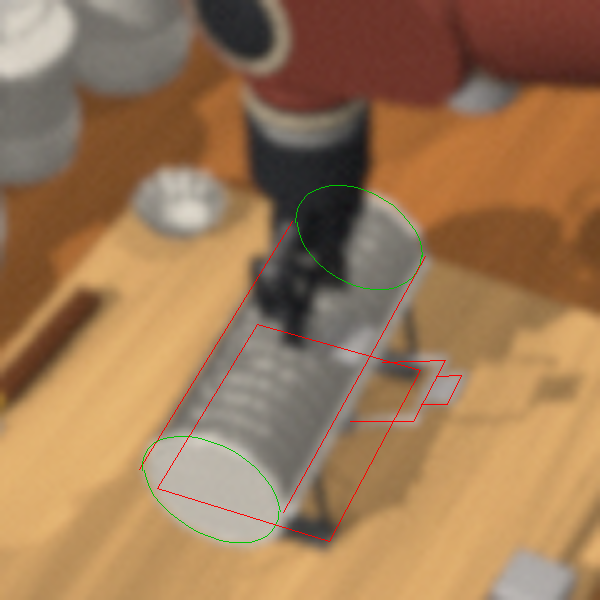

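Run:
```python
from cell import manip
from h import *
np.set_printoptions(precision=1,suppress=True)
loc=lambda:(manip.state()["tcp_pos"]-np.array([POSE[0],POSE[1],18]))@Rz(POSE[2])
manip.movel(wp(-20,200),feed=200)
manip.movel(wp(-130,220),feed=250)
manip.set_gripper(0)
s=manip.read_camera("side")
overlay(s,POSE,0,1.32,(190,140,310,260),5,"pics/os9.png")
for q in((-168,160),(-168,127),(-130,57)): print(manip.solve_ik(wp(*q),quat(.5,-1)))
manip.move_ptp(wp(-168,160),quat(.5,-1))
print(manip.state()["clock"],loc(),manip.state()["ft_force"])
```

```text
[-0.5 -0.9  2.4  0.3  1.2  1. ]
[-0.5 -0.9  2.5  0.3  1.1  0.9]
[-0.4 -0.6  2.5  0.3  0.8  0.9]
20.1583 [-167.6   -0.4  161.3] [-0.2  0.1  0.8]
```

View pics/os9.png

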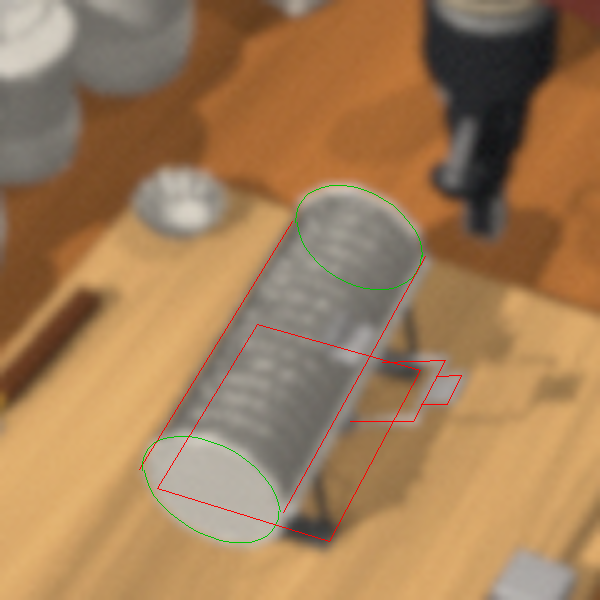

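```bash
cat >> h.py <<'E'
n=np.array([.878,.479]);ax=np.array([.479,-.878]);PV=np.array([-54,56.])
def ctip(g,over=0):
    D=np.array([-np.sin(g),np.cos(g)])
    c=PV+66*D+11*ax if g>.5 else PV+56*D
    return c-11*n+over*np.array([np.cos(g),np.sin(g)])
def lc(st): return (st["tcp_pos"]-np.array([POSE[0],POSE[1],18]))@Rz(POSE[2])
E
python3 - <<'E'
from cell import manip
from h import *
np.set_printoptions(precision=1,suppress=True)
pre=ctip(1.18)-13*n
print(pre,[manip.solve_ik(wp(*ctip(g)),quat(.5,-1)) is not None for g in (1.18,.8,.5,.2,0,-.14)])
manip.movel(wp(*(pre-75*ax)),feed=120)
manip.movel(wp(*pre),feed=120)
st=manip.state();f0=st["ft_force"];print(st["clock"],lc(st),f0)
for g in [1.25,1.15,1.05,.95,.85]:
    manip.movel(wp(*ctip(g)),feed=50)
    st=manip.state();f=st["ft_force"]-f0;print(g,round(st["clock"],1),lc(st),f)
    if np.linalg.norm(f)>6: break
for c,cr in(("side",(190,140,310,260)),("top",(180,140,300,230))):
    overlay(manip.read_camera(c),POSE,0,g+.14,cr,5,f"pics/o{c}10.png")
E
```

```text
[-130.8   60. ] [True, True, True, True, True, True]
21.3667 [-130.3   -0.3   61. ] [ 0.3 -0.9 -0.2]
1.25 21.7 [-120.6   -0.2   62.7] [-0.7  0.5 -0.5]
1.15 22.0 [-118.3   -0.1   68.7] [-0.5  0.6 -0.1]
1.05 22.3 [-115.2   -0.2   74.5] [0.6 0.7 0.6]
0.95 22.6 [-111.6   -0.1   80.1] [-1.   0.7  0.2]
0.85 22.9 [-107.5   -0.1   85.2] [-0.2  0.8  0.4]
```

View pics/oside10.png

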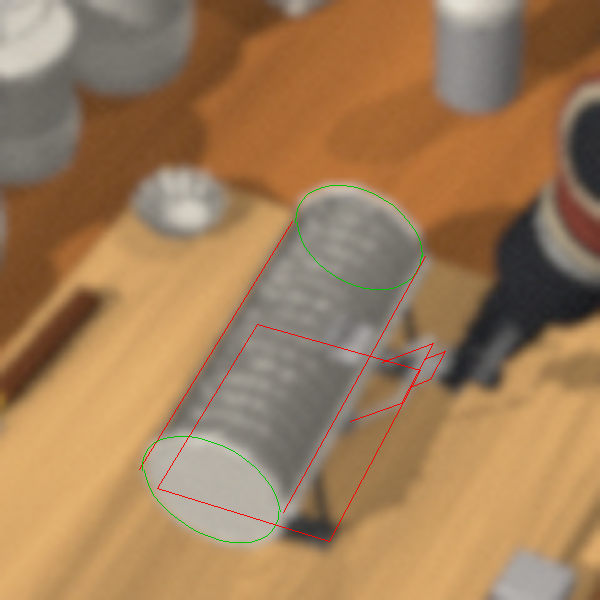

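Run:
```python
from cell import manip
from h import *
np.set_printoptions(precision=1,suppress=True)
f0=np.array([.3,-.3,0])
for g in [.75,.65,.55,.45,.35,.25,.15,.05,-.02,-.08,-.14]:
    manip.movel(wp(*ctip(g)),feed=50)
    st=manip.state();f=st["ft_force"]-f0;print(g,round(st["clock"],1),lc(st),f)
    if np.linalg.norm(f)>6: break
for c,cr in(("side",(190,140,310,260)),("top",(180,140,300,230))):
    overlay(manip.read_camera(c),POSE,0,g+.14,cr,5,f"pics/o{c}11.png")
```

```text
0.75 23.2 [-103.    -0.1   89.9] [-0.3  0.1 -0.1]
0.65 23.5 [-97.9  -0.1  94.1] [-0.1 -0.9  0.4]
0.55 23.8 [-92.5  -0.1  97.8] [0.2 0.6 0.3]
0.45 24.1 [-87.6  -0.1 101.6] [-0.6  0.3 -0.9]
0.35 24.3 [-82.5  -0.  103.7] [-0.1 -0.4 -0.2]
0.25 24.6 [-77.2  -0.  105.2] [-0.5  0.7 -1.3]
0.15 24.9 [-71.7  -0.  106.3] [-0.3  0.3  0.5]
0.05 25.1 [-66.2  -0.  106.8] [-1.1  0.8 -0.1]
-0.02 25.4 [-62.4  -0.  106.8] [0.3 0.4 0.3]
-0.08 25.6 [-59.    0.  106.6] [-0.6  0.1  0.3]
-0.14 25.9 [-56.3  -0.1 106.3] [-8.4 -1.5  4.8]
```

View pics/oside11.png

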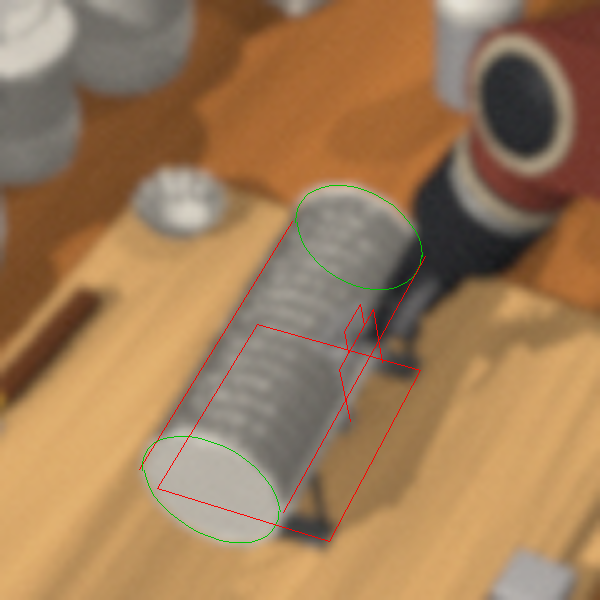

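View pics/otop11.png

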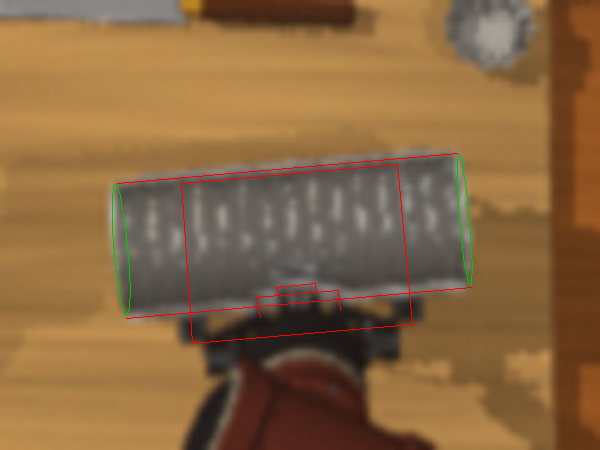

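Run:
```python
from cell import manip
from h import *
np.set_printoptions(precision=1,suppress=True)
c=ctip(-.14)
for d in (1.5,3):
    manip.movel(wp(c[0]+d,c[1]),feed=30)
    st=manip.state();print(d,round(st["clock"],1),lc(st),st["ft_force"])
    if abs(st["ft_force"][0])>16: break
manip.sleep(.3)
manip.movel(wp(c[0]-25,c[1]+5),feed=100)
manip.movel(wp(c[0]-60,c[1]+90),feed=200)
manip.move_ptp(wp(-130,220),quat(0,-1))
p=manip.state()["tcp_pos"]
manip.move_ptp([400,-450,320],quat(0,-1))
st=manip.state();print(st["clock"],st["ft_force"])
for cc,cr in(("side",(190,140,310,260)),("top",(180,140,300,230))):
    p=manip.read_camera(cc)
    cv2.imwrite(f"pics/r{cc}12.png",cv2.resize(p["img"][cr[1]:cr[3],cr[0]:cr[2]],None,fx=5,fy=5,interpolation=cv2.INTER_CUBIC))
    overlay(p,POSE,0,0,cr,5,f"pics/o{cc}12.png")
```

```text
1.5 26.2 [-55.4  -0.1 106.5] [-18.   -1.8  12.4]
29.575 [-0.2  0.3 -0.1]
```

View pics/rside12.png

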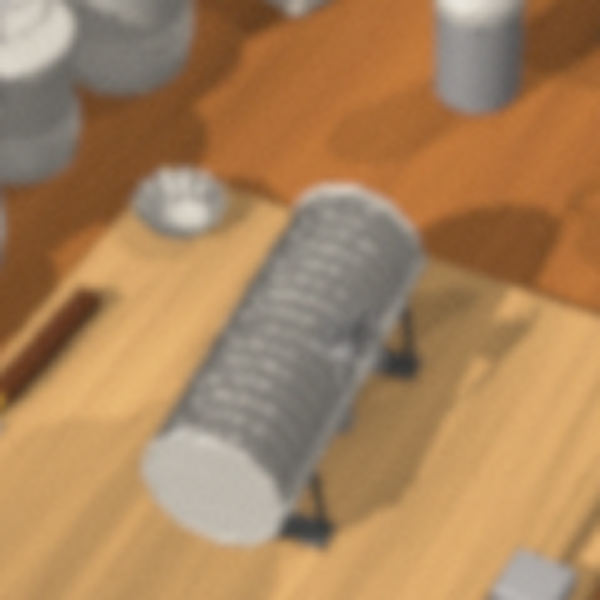

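View pics/oside12.png

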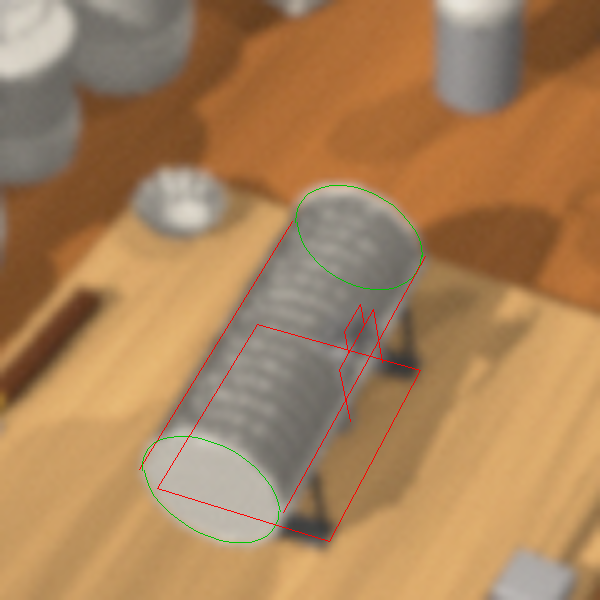

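View pics/otop12.png

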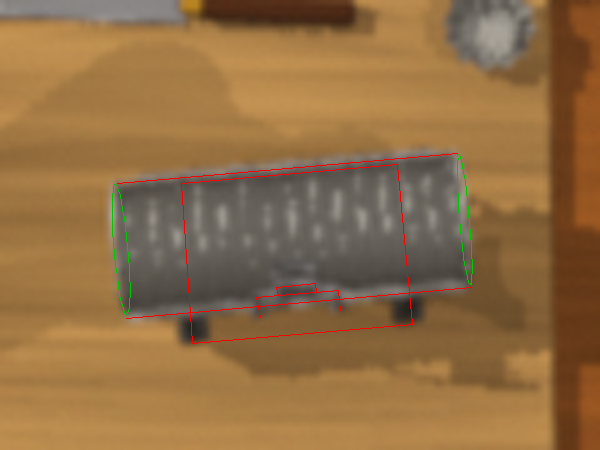

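View pics/rtop12.png

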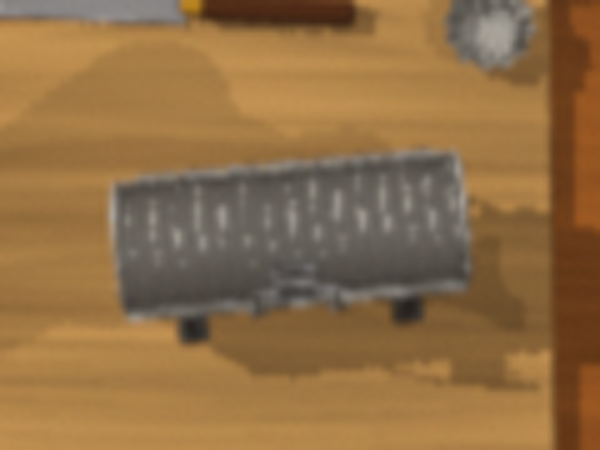

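Run:
```python
from cell import manip
from h import *
s=manip.read_camera("side");t=manip.read_camera("top")
def row(p,cr,f):
    o=[cv2.resize(p["img"][cr[1]:cr[3],cr[0]:cr[2]],None,fx=f,fy=f,interpolation=cv2.INTER_CUBIC)]
    for c in(0,.15):
        overlay(p,POSE,0,c,cr,f,"pics/_.png");o.append(cv2.imread("pics/_.png"))
    return np.hstack(o)
a=row(s,(250,195,276,221),10);b=row(t,(226,190,252,212),10)
cv2.imwrite("pics/cmp13.png",np.vstack([a,b]))
for p in(s,t):
  for d in manip.trace(p,"clip")[:2]: print(d["p"],d["rect"])
print(manip.state()["clock"])
```

```text
0.48 [217.9, 179.5, 276.9, 243.9]
29.875
```

View pics/cmp13.png

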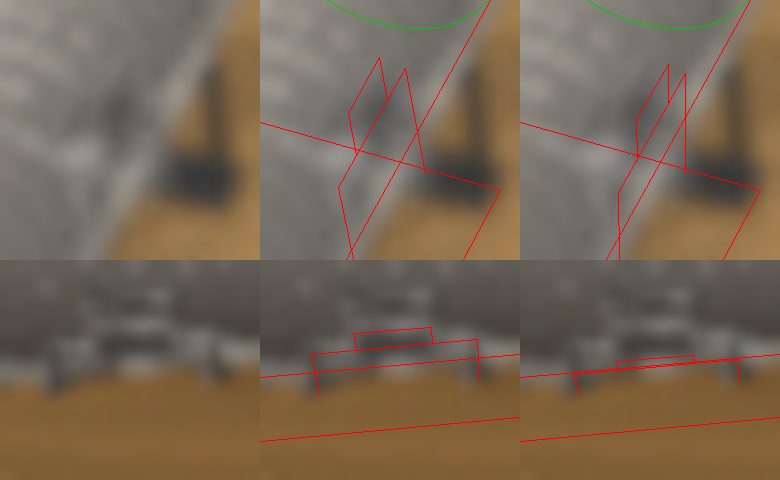

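Run:
```python
from cell import manip
manip.hand_in(); print(manip.state()["clock"])
```

```text
the job is handed in; nothing more can be done
the job is handed in; nothing more can be done
```

The tin is shut and clipped, and I handed the job in at about 30 s of the 48 s allowed. The hand-in gives no verdict.

- **Lid:** I pushed it over with two half-open fingers from behind. My first push came too high on the lid and built up about 16 N without moving it far, so I backed off and pushed lower from behind. After that it closed with under about 1.5 N. I then pressed it down until it met a hard stop, at about 18 N down and 14 N sideways.
- **Clip:** I swung it up with the closed fingers tilted under the thumb tab, at under about 1.5 N. It met a hard stop at the predicted home position, where the wrist read 18 N back and 12 N up. I expected less upward force there and did not explain it further.
- **Last checks:** With the arm withdrawn, the wireframe for lid 0 and clip 0 matches both views, and clip 0.15 clearly does not fit. I saw no movement of the tin, and the knife, brush and tartlet tin parts in the picture crops looked unmoved.
- **Limits:** The pictures cannot resolve the clip angle to 0.06 rad, so "home" rests on the hard stop together with the overlay. The trained network was no help here: its only clip report in the last pictures (p = 0.48) boxed nearly the whole tin, so I left it out.

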